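# Lock a spring press with its keeper plate

### The arm

A 7-joint arm with a two-finger parallel gripper is mounted at the origin on a cart in front of the work surface, level with it; the furniture and walls round the work are solid. World frame = base frame: x ahead of the robot, y to its left, z up, the work surface at z = 0. Lengths are in m, angles in rad, forces in N, time in s.
With the tool pointing down it reaches from about 0.425 to 0.875 m from the base axis. Payload 4.7 kg.
Tool frame: the origin (TCP) lies midway between the tips of the shut fingers; the grasp point (between the pads) lies 19 mm behind it; z points along the fingers, y is the line along which they close (so a half turn about z gives the same grasp; the last joint's range is limited). The gripper opens to 87 mm and grips with 3 to 60 N. Pads are 19 mm wide; open, the fingers measure 117 mm over their backs; the gripper's body (75 mm by 190 mm) begins 51 mm behind the grasp point.
Start: joints at [1.115, 0.321, -0.07, 1.45, 0.023, 1.371, -0.057], TCP at [0.294, -0.58, 0.223] pointing down, gripper open.
Joint ranges: [-2.86, 2.86], [-0.3, 2.09], [-1.38, 1.24], [0.06, 2.45], [-1.56, 4.7], [0.09, 2.05], [-2.69, 2.69]. Speed limits (rad/s): [2.57, 2.57, 3.14, 3.14, 3.14, 3.14, 3.14].

### API

Orientations are given as a rotation vector (axis times angle).
In Python, from bench import ctrl gives the robot as it stands. The module is installed in compiled form; this text tells all that it offers.
- The arm moves only by the shell command python3 -m handwheel 'ROWS' [FORCE]. ROWS is JSON, a list of rows, each a list of 7 numbers: the finger opening in m, from 0 to 0.087, then the shift along the tool's x, y, z in m, then the turn, a rotation vector about the tool's x, y, z in degrees. A call has 1 to 12 rows; each row shifts and turns the commanded pose from where the row before left it, along the tool's axes as they then stand; what a row does not reach is not made up. A row lasts 1/8 s, in which the tool goes at most 62.5 mm and 10.7 degrees, less where a joint would pass 70% of its speed; a pose out of reach is approached as far as the arm can. A call is refused whole if a number of a shift passes 0.0625 or a number of a turn 10.7, either way. A call with a gripper value outside its range is refused whole. The fingers move at their own pace and stop on an object; FORCE is the grip in N (left out, the last holds). Time passes only in rows, so rows that do not move let the fingers close. It gives the time, the measured TCP pose, the force, the opening and the grip force at its end, in the units of the state.
- ctrl.get_state(): the state, without advancing time (a new reading comes with each control period).
- ctrl.get_image(name): name is "scene" or "side" or "wrist"; returns (picture, depth): 400x640x3 uint8, blue, green, red; 400x640 float32, m along the optical axis (not along the pixel's ray), 0 where there is no reading.
- ctrl.camera_info(name): a dict with "intrinsics" (3x3 intrinsics, pixels), "D" ([k1, k2, p1, p2, k3] as OpenCV has them; the pictures are not rectified), "R" (3x3) and "t" (3): a world point X has camera coordinates R X + t. Camera axes: x right, y down, z forward; pixel columns grow to the right and rows downward; lengths in m; the calibration is good to about 2 mm. A picture is of the moment at which its call begins: read the wrist's pose just before it. camera_info takes no time and is no camera call; for the wrist camera it gives the pose at the moment of the call.
- ctrl.close_job(): hands the job in; it is judged then, once.
The state is a dict: "time": time; "joint_positions": joint angles; "qd": joint speeds; "joint_torque": joint torques, N m; "position": TCP position; "tool_rot": TCP orientation; "ft_force": force on the tool from outside, world axes, zero at the start; "torque": the same for the moment, N m; "grip_width": opening from 0.0 (shut) to 1.0 (fully open); "grip_force": force on a finger pad.
Only numpy, scipy, OpenCV 4.12 (cv2) and the standard library are available. Lean on these libraries where they do the work, as an engineer would, in place of code of your own. Each camera call takes 0.05 s, during which the arm holds its last target. There are 200 camera calls.

### The job

Pick up the steel keeper plate by its red grip, use the plate itself to push the brass spring plunger of the blue sample press right down to the deck, and, still holding it down, slide the plate under the two lips until it just comes up against the end stops; then let go so that the plate snaps up behind the lips' noses and keeps the plunger trapped. The lips are only lightly clamped: do not shove them out of their setting. Do not touch the press with the fingers, never press on it with more than about 50 N, and leave the things round it where they are.

Things in the scene. Friction and masses are not known exactly. Their poses are not given: they have to be found in the camera images.
- press: Blue sample press, fixed to the table: steel foot 168 x 110 x 8 mm, blue block 150 (x) x 92 (y) mm, flat top (deck) 40 mm up. Origin: centre of the underside, under the plunger's middle; z up; +x: the way the keeper slides in (away from the robot). On the deck two aluminium rails with inward lips (the retainer), tops 56.5 mm up; the deck in front of them is open.
- retainer (a joint): How far the retainer (both lipped rails together) has been shoved from its setting along the press's x, m; 0 at the start, wherever it is set. Lightly clamped: it slips when pushed along x with over 9 N. It must not be shifted by more than 2 mm.
- press_deck (a point): Point on the deck at the plunger's middle, 40 mm above the press's origin. The retainer's rails stand at y = +34 and -34 mm, inner faces 60 mm apart, flared wider at the entry (-x) end; their lips reach inward to y = +21 and -21 mm, 42 mm open between them.
- lips_mid (a point): Middle of the lips and pocket, at roof height (11.5 mm above the deck), IF the retainer is in its middle setting. It is clamped anywhere from 18 mm nearer to 18 mm farther along the press's x, different each time: not measured, must be felt or seen. Lips run 15 mm to -x and 16.5 mm to +x of their middle, pocket 9.5 mm each way, then a solid end stop at +x.
- nose_mid (a point): Middle between the two lips' noses (same unmeasured shift as lips_mid): each hangs down at the entry end of its lip, 5.5 mm long in x, underside 8.5 mm above the deck, 3 mm below the pocket's roof. The flares in front of them begin 25 mm to -x of the lips' middle.
- press_start (a point): Point on the deck 44 mm in front (-x) of the plunger's middle. With the keeper's origin over it the keeper can be pressed flat on the deck, its ears clear of the noses at every setting, its tongue over the near third of the plunger. From here the slide to the end stops is 27 to 64 mm, depending on the setting; the sliding faces are polished and oiled (friction about 0.25).
- plunger (a joint): How far the brass plunger is pushed down, m. 0: out, its flat head (64 mm in x, 28 in y, centred on the press) 16 mm above the deck; 0.016: flush. Spring: 4 N plus 0.5 N per mm (12 N when flush); it comes back when let go. About 0.0105 with the keeper trapped in the pocket (its underside 5.5 mm above the deck), 0.0135 or more with the keeper only under the noses.
- keeper: Loose keeper, about 150 g, lying flat on the table: steel plate 6 mm thick with an upright red grip. Origin: centre of the underside of the ears; z up; +x: towards the tongue, which goes in first, along the press's +x. Ears 16 mm long (x = -8 to 8), 56 mm over all in y (2 mm play each side between the rails). Body and tongue x = -12 to 34 mm, 36 mm wide.
- keeper_grip (a point): On the red grip, 11 mm below its top, 40 mm above the keeper's underside: the place for the middle of the finger pads. The grip is 12 mm thick in the keeper's x (close the fingers along x), 30 mm wide in y, centred at x = 10 mm of the keeper, and rises from 6 to 51 mm above the underside. Fingertips 12 mm or more above the plate clear the lips.
- keeper_tongue (a point): Underside of the tongue at its far (+x) end, 34 mm from the keeper's origin. The tongue is the part that presses on the plunger's head.
- dish: bystander: flat round glass dish with cover, 74 mm across, 18 mm high; origin under its centre
- beaker: bystander: small clear beaker, 45 mm across, 57 mm high; origin under its centre
- carton: bystander: small white and green carton, 55 x 82 x 32 mm; origin under its centre
- bluebox: bystander: white and blue carton, 62 x 105 x 48 mm; origin under its centre

How it is judged:
By the outcome, as a careful person would: the job done as asked, in the order asked, and still so for the second after the job is handed in, with the robot touching nothing.
It also fails if it takes over 64 s, if anything falls off the work surface, if the arm or the gripper's body presses on something with over 40 N, if the wrist force passes 120 N, or if a joint passes its speed limit or range.

## Working session

There is one attempt and no reset: what is moved stays moved. The work goes in short steps, Python scripts to look and compute and a shell command to move; the robot and the scene stay as the last step left them, time stands still between calls to the robot, and variables do not carry over. Pictures are saved under pics/ and viewed, at most 10 in all, crops included, and the job is handed in when it is done.

```bash
mkdir -p pics; cat > h.py <<'E'
import numpy as np, cv2
from bench import ctrl
from scipy.spatial.transform import Rotation as Ro
def grab(n,tag):
    ci=ctrl.camera_info(n); im,d=ctrl.get_image(n)
    cv2.imwrite(f'pics/{tag}.png',im); np.savez(f'pics/{tag}.npz',im=im,d=d,K=ci['intrinsics'],D=ci['D'],R=ci['R'],t=ci['t']); return im,d
def load(tag): return dict(np.load(f'pics/{tag}.npz'))
def ray(c,px):
    p=cv2.undistortPoints(np.array(px,float).reshape(-1,1,2),c['K'],c['D']).reshape(-1,2)
    v=np.c_[p,np.ones(len(p))]@c['R']; return -c['R'].T@c['t'],v
def onz(c,px,z):
    o,v=ray(c,px); return o+v*((z-o[2])/v[:,2])[:,None]
def cloud(c):
    h,w=c['d'].shape; u,v=np.meshgrid(np.arange(w),np.arange(h))
    p=cv2.undistortPoints(np.stack([u,v],-1).reshape(-1,1,2).astype(float),c['K'],c['D']).reshape(-1,2)
    z=c['d'].reshape(-1); X=np.c_[p*z[:,None],z]
    return ((X-c['t'])@c['R']).reshape(h,w,3)
E
python3 - <<'E'
from h import *
for n in('scene','side'):
    grab(n,n+'0'); c=load(n+'0'); print(n,-c['R'].T@c['t'],c['R'][2])
s=ctrl.get_state(); print(s['time'],s['position'],s['tool_rot'],s['ft_force'])
E
```

```text
scene [ 0.01253924 -0.48966971  0.47178072] [ 0.65934108  0.59009256 -0.4658971 ]
side [0.38966069 0.68489348 0.60949123] [ 0.20947027 -0.75825949 -0.61738541]
0.1 [ 0.29398087 -0.57913583  0.22154882] [-3.05364868e+00 -7.30801437e-01  7.94872720e-04] [ 0.27293053  1.39156084 -0.17388355]
```

View pics/scene0.png

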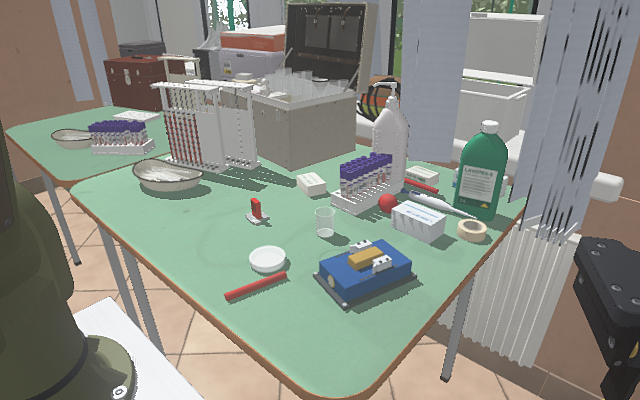

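View pics/side0.png

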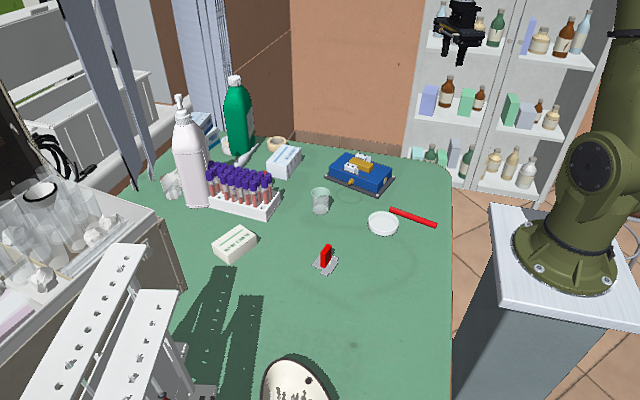

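The scene view shows the keeper (red grip) at about (256,210), the press at (365,270), the dish at (267,258) and the beaker at (325,222). In the side view the keeper is at (326,257), the press at (360,173), and the beaker and dish lie between them.

```bash
python3 - <<'E'
from h import *
for n,boxr,boxb in(('scene0',(240,190,275,230),(310,235,420,305)),('side0',(310,240,345,280),(325,145,400,200))):
    c=load(n);P=cloud(c);hsv=cv2.cvtColor(c['im'],cv2.COLOR_BGR2HSV);H,S,V=cv2.split(hsv)
    def m(b,cond):
        k=np.zeros(H.shape,bool);x0,y0,x1,y1=b;k[y0:y1,x0:x1]=1;return k&cond&(c['d']>0)
    r=m(boxr,((H<8)|(H>172))&(S>150)&(V>60)); b=m(boxb,(H>100)&(H<125)&(S>120)); g=m(boxb,(H>12)&(H<30)&(S>90))
    for nm,k in(('red',r),('blue',b),('brass',g)):
        Q=P[k]; print(n,nm,k.sum(),Q.min(0).round(4),Q.max(0).round(4),np.median(Q,0).round(4))
        if nm=='blue':
            T=Q[abs(Q[:,2]-.04)<.004][:,:2].astype(np.float32);print('  rect',cv2.minAreaRect(T))
        if nm!='blue':
            zt=np.percentile(Q[:,2],98);T=Q[Q[:,2]>zt-.004][:,:2].astype(np.float32);print('  top',zt,cv2.minAreaRect(T))
E
```

```text
scene0 red 30 [0.5057 0.1557 0.0109] [0.5172 0.1807 0.0533] [0.5096 0.1697 0.0513]
  top 0.05285717847619549 ((0.5113571882247925, 0.16826091706752777), (0.0250617116689682, 0.011235734447836876), 85.4855728149414)
scene0 blue 1236 [ 0.4159 -0.2275  0.0134] [ 0.5814 -0.1006  0.0522] [ 0.461  -0.1626  0.0399]
  rect ((0.4990597665309906, -0.16261833906173706), (0.08909457176923752, 0.14893853664398193), 71.4513931274414)
scene0 brass 421 [ 0.4257 -0.184   0.0183] [ 0.5321 -0.1295  0.0578] [ 0.49   -0.1641  0.0553]
  top 0.05718646958551691 ((0.498843789100647, -0.16277387738227844), (0.0283975750207901, 0.06296757608652115), 71.55506134033203)
side0 red 185 [0.5045 0.1531 0.0083] [0.5213 0.1848 0.0536] [0.5111 0.1763 0.0384]
  top 0.052733310111226304 ((0.5122607350349426, 0.16789275407791138), (0.030248146504163742, 0.011551151983439922), 74.86460876464844)
side0 blue 1085 [ 0.4166 -0.2263  0.0075] [ 0.584  -0.0957  0.0441] [ 0.4849 -0.1328  0.0397]
  rect ((0.5007425546646118, -0.1597919464111328), (0.09367562085390091, 0.14851367473602295), 71.74925231933594)
side0 brass 256 [ 4.081e-01 -3.131e-01  1.000e-04] [ 0.6383 -0.1032  0.0607] [ 0.4986 -0.153   0.0551]
  top 0.058897709402257345 ((0.500472366809845, -0.1605951488018036), (0.02733471617102623, 0.06269186735153198), 74.8165512084961)
```

```bash
cat >> h.py <<'E'
def go(p,yaw=None):
    "shift (mm, tool axes as they stand) and then turn (deg, tool axes) to TCP p, tool down, tool y at world yaw"
    s=ctrl.get_state(); R=Ro.from_rotvec(s['tool_rot']).as_matrix()
    sh=R.T@(np.array(p)-s['position'])
    out='shift mm '+str((sh*1e3).round(1))
    if yaw is not None:
        a=np.radians(yaw); y=np.array([np.cos(a),np.sin(a),0]); z=np.array([0,0,-1.]); T=np.c_[np.cross(y,z),y,z]
        out+=' turn deg '+str(np.degrees(Ro.from_matrix(R.T@T).as_rotvec()).round(2))
    yw=np.degrees(np.arctan2(R[1,1],R[0,1]))
    print(out,'| yaw now',yw.round(2),'t',s['time'].__round__(2),'pos',np.round(s['position'],4),'F',np.round(s['ft_force'],1))
E
python3 - <<'E'
from h import *
c=ctrl.camera_info('wrist');s=ctrl.get_state();R=Ro.from_rotvec(s['tool_rot']).as_matrix()
C=-np.array(c['R']).T@c['t']
print('cam in tool',R.T@(C-s['position']),'axis in tool',R.T@np.array(c['R'])[2],'right',R.T@np.array(c['R'])[0],np.array(c['intrinsics'])[0,0])
go([.44,-.14,.25],-18.5); go([.47,.15,.25],-15)
E
```

```text
cam in tool [ 0.07680862  0.00102693 -0.16185001] axis in tool [-2.80980594e-01 -5.10684119e-05  9.59713448e-01] right [-9.37619514e-05  9.99999995e-01  2.57609424e-05] 281.82286529449493
shift mm [ 329.  -325.5  -27.9] turn deg [-1.000e-01 -3.000e-02 -4.458e+01] | yaw now -63.08 t 0.1 pos [ 0.294  -0.5791  0.2215] F [ 0.3  1.4 -0.2]
shift mm [ 487.  -570.5  -27.5] turn deg [-1.000e-01 -4.000e-02 -4.808e+01] | yaw now -63.08 t 0.1 pos [ 0.294  -0.5791  0.2215] F [ 0.3  1.4 -0.2]
```

```bash
python3 -m handwheel '[[0.087,0,0,0,0,0,-10],[0.087,0,0,0,0,0,-10],[0.087,0,0,0,0,0,-10],[0.087,0,0,0,0,0,-10],[0.087,0,0,0,0,0,-4.6],[0.087,0,0,0,0,0,0]]'; python3 -c "
from h import *
go([.485,-.215,.15],-18.5)"
```

```text
time: 0.85
position: [0.294, -0.5794, 0.222]
tool_rot: [-2.55, -1.834, -0.0]
ft_force: [-0.1, 0.3, 0.1]
grip_width: 1.002
grip_force: 0.0
shift mm [406.2  65.2  72.2] turn deg [-0.04 -0.04 -0.04] | yaw now -18.54 t 0.85 pos [ 0.294  -0.5794  0.222 ] F [-0.1  0.3  0.1]
```

```bash
python3 -m handwheel '[[0.087,0.058,0.009,0,0,0,0],[0.087,0.058,0.009,0,0,0,0],[0.087,0.058,0.009,0,0,0,0],[0.087,0.058,0.009,0.012,0,0,0],[0.087,0.058,0.009,0.02,0,0,0],[0.087,0.058,0.01,0.02,0,0,0],[0.087,0.058,0.01,0.02,0,0,0],[0.087,0,0,0,0,0,0],[0.087,0,0,0,0,0,0]]'; python3 -c "
from h import *
s=ctrl.get_state();grab('wrist','w1');print(s['position'])
go([.47,.11,.15],-18.5)"
```

```text
time: 1.98
position: [0.4843, -0.2157, 0.1505]
tool_rot: [2.55, 1.835, -0.001]
ft_force: [0.1, -0.2, 0.7]
grip_width: 1.001
grip_force: 0.0
[ 0.48433452 -0.2156644   0.15048427]
shift mm [ 305.  -117.7    0.4] turn deg [ 0.01  0.05 -0.13] | yaw now -18.63 t 2.02 pos [ 0.4841 -0.2166  0.1507] F [ 0.4  0.2 -0.4]
```

View pics/w1.png

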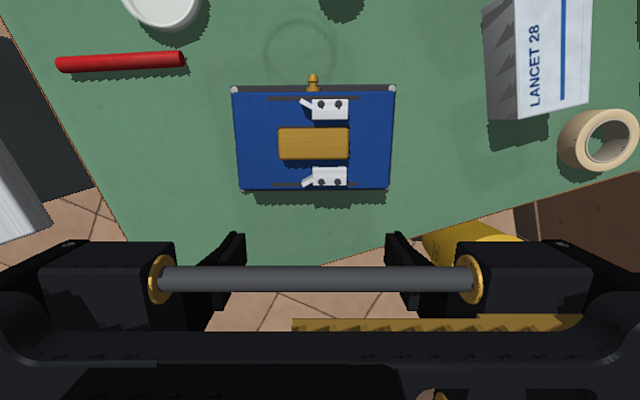

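The wrist view shows the press squarely. The brass head spans columns 279–349, the rails' straight parts 313–349 and the flares start at about 301. So the retainer is set roughly +13 mm.

```bash
python3 -m handwheel '[[0.087,0.06,-0.017,0,0,0,0],[0.087,0.06,-0.017,0,0,0,0],[0.087,0.06,-0.017,0,0,0,0],[0.087,0.06,-0.017,0,0,0,0],[0.087,0.06,-0.017,0,0,0,0],[0.087,0.02,-0.012,0,0,0,0],[0.087,0,0,0,0,0,0],[0.087,0,0,0,0,0,0]]'; python3 - <<'E'
from h import *
grab('wrist','w2')
c=load('w2');cv2.imwrite('pics/w2c.png',cv2.resize(c['im'][60:300,160:480],None,fx=2,fy=2))
def rect(tag,lo,hi,box,zlo=None,zhi=None):
    c=load(tag);P=cloud(c);hsv=cv2.cvtColor(c['im'],cv2.COLOR_BGR2HSV)
    k=cv2.inRange(hsv,lo,hi)>0; b=np.zeros(k.shape,bool);x0,y0,x1,y1=box;b[y0:y1,x0:x1]=1;k&=b&(c['d']>0)
    Q=P[k]; 
    if zlo is not None: k2=(Q[:,2]>zlo)&(Q[:,2]<zhi);Q=Q[k2]
    print(tag,len(Q),np.median(Q,0).round(4),cv2.minAreaRect(Q[:,:2].astype(np.float32)));return Q
rect('w1',(100,120,40),(125,255,255),(225,80,400,195),.036,.044)
rect('w1',(12,90,60),(30,255,255),(270,120,355,165),.05,.062)
Q=rect('w1',(0,0,170),(180,60,255),(295,90,355,125),.03,.075)
Q=rect('w1',(0,0,170),(180,60,255),(295,160,355,190),.03,.075)
print(np.percentile(Q[:,2],[5,50,95]))
E
```

```text
time: 3.02
position: [0.4948, 0.1163, 0.1506]
tool_rot: [2.552, 1.83, -0.001]
ft_force: [-0.9, 1.1, -0.1]
grip_width: 1.0
grip_force: 0.0
w1 10494 [ 0.4912 -0.1589  0.0396] ((0.5007001757621765, -0.16291840374469757), (0.09145849198102951, 0.14929232001304626), 72.13058471679688)
w1 2173 [ 0.5009 -0.1622  0.0555] ((0.500826895236969, -0.16234761476516724), (0.0275637898594141, 0.0632903203368187), 71.4788818359375)
w1 673 [ 0.5223 -0.1392  0.0561] ((0.5185521245002747, -0.13741612434387207), (0.015706049278378487, 0.04152016341686249), 71.44805145263672)
w1 562 [ 0.5042 -0.1938  0.0561] ((0.501072347164154, -0.19427825510501862), (0.019911617040634155, 0.04411028325557709), 79.65094757080078)
[0.05499394 0.05606544 0.05728966]
```

View pics/w2c.png

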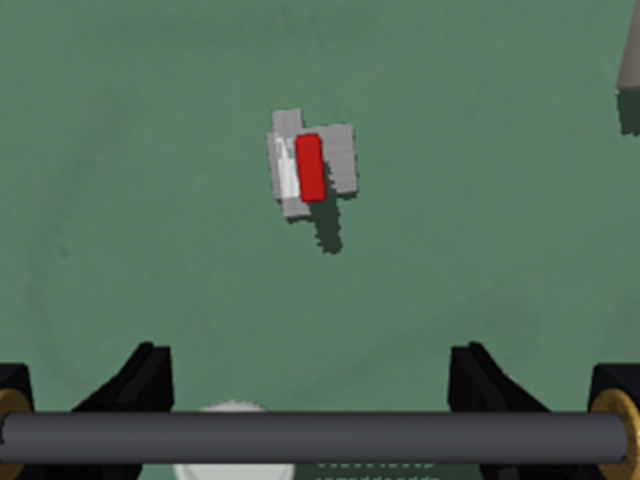

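The crop shows the keeper at full-image (315,142), tongue to the right and turned a few degrees from the tool's y. The way to it is clear.

```bash
python3 - <<'E'
from h import *
c=load('w2');P=cloud(c);hsv=cv2.cvtColor(c['im'],cv2.COLOR_BGR2HSV);H,S,V=cv2.split(hsv)
b=np.zeros(H.shape,bool);b[100:190,280:350]=1
r=b&((H<8)|(H>172))&(S>150)
Q=P[r]
T=Q[Q[:,2]>.046]; print('grip top',np.median(T[:,2]),cv2.minAreaRect(T[:,:2].astype(np.float32)))
# by ray on plane z=0.051, top face pixels
px=np.argwhere(r&(P[...,2]>.046))[:,::-1]; G=onz(c,px,.051); print('ray',cv2.minAreaRect(G[:,:2].astype(np.float32)))
pl=b&(S<50)&(V>90)
px=np.argwhere(pl)[:,::-1]; G=onz(c,px,.006)[:,:2]; print('plate',np.median(P[pl][:,2]))
a=cv2.minAreaRect(G.astype(np.float32));print('plate rect',a)
# tongue edge direction + keeper frame extents
for yaw in(-14,-12,-11,-10,-9,-8):
    t=np.radians(yaw);u=G@[np.cos(t),np.sin(t)];v=G@[-np.sin(t),np.cos(t)];print(yaw,np.ptp(u).round(4),np.ptp(v).round(4),((u.max()+u.min())/2).round(4),v.mean().round(4))
# retainer in press frame
c=load('w1');P=cloud(c);H,S,V=cv2.split(cv2.cvtColor(c['im'],cv2.COLOR_BGR2HSV))
t=np.radians(-18.4);O=np.array([.5007,-.1625])
for (y0,y1) in((90,125),(160,192)):
    k=np.zeros(H.shape,bool);k[y0:y1,290:360]=1;k&=(S<70)&(V>130)
    px=np.argwhere(k)[:,::-1];G=onz(c,px,.0565)[:,:2]-O
    u=G@[np.cos(t),np.sin(t)];v=G@[-np.sin(t),np.cos(t)]
    print('rail u',u.min(),u.max(),'v',v.min(),v.max())
    for lo in np.arange(-.016,.036,.004):
        q=(u>=lo)&(u<lo+.004); 
        if q.any(): print(round(lo*1e3),(v[q].min()*1e3).round(1),(v[q].max()*1e3).round(1),end=' ; ')
    print()
E
```

```text
grip top 0.0504755657783937 ((0.5133216381072998, 0.17098432779312134), (0.03696844354271889, 0.011341460049152374), 76.9059066772461)
ray ((0.5125985741615295, 0.16779708862304688), (0.02977020852267742, 0.011243509128689766), 76.9037094116211)
plate 0.005555085205912127
plate rect ((0.5135558247566223, 0.1673656404018402), (0.05585773289203644, 0.04619406908750534), 77.07166290283203)
-14 0.0464 0.056 0.4577 0.2885
-12 0.0466 0.0557 0.4675 0.2725
-11 0.0472 0.0558 0.4722 0.2643
-10 0.0477 0.0559 0.4767 0.256
-9 0.0483 0.056 0.481 0.2477
-8 0.0488 0.056 0.4852 0.2393
rail u -0.011755291511449868 0.03024522660258947 v 0.020770949375164435 0.03798994546881652
-12 33.1 38.0 ; -8 30.7 36.4 ; -4 21.6 37.2 ; 0 20.8 37.2 ; 4 21.6 37.2 ; 8 21.6 37.1 ; 12 21.6 37.1 ; 16 21.6 37.1 ; 20 21.6 37.1 ; 24 21.5 37.1 ; 28 21.5 37.1 ; 
rail u -0.011196083001636159 0.030545647312307307 v -0.039017330123760685 -0.020392508806897382
-12 -39.0 -32.4 ; -8 -38.1 -29.6 ; -4 -37.1 -21.3 ; 0 -37.1 -21.3 ; 4 -37.1 -21.3 ; 8 -37.2 -21.3 ; 12 -37.2 -21.3 ; 16 -37.2 -21.3 ; 20 -37.2 -20.4 ; 24 -37.2 -20.4 ; 28 -37.2 -20.4 ;
```

```bash
python3 - <<'E'
from h import *
go([.5125,.168,.08],-13)
E
```

```text
shift mm [54.8  0.2 70.5] turn deg [ 0.03  0.06 -5.74] | yaw now -18.74 t 3.08 pos [0.4947 0.1162 0.1505] F [ 0.   1.1 -0.1]
```

```bash
python3 -m handwheel '[[0.087,0.0274,0,0.01,0,0,0],[0.087,0.0274,0,0.02,0,0,0],[0.087,0,0,0.04,0,0,-5.7],[0.087,0,0,0,0,0,0],[0.087,0,0,0,0,0,0],[0.087,0,0,0,0,0,0]]'; python3 - <<'E'
from h import *
grab('wrist','w3');c=load('w3')
H,S,V=cv2.split(cv2.cvtColor(c['im'],cv2.COLOR_BGR2HSV)); k=((H<8)|(H>172))&(S>150)
n,l,st,ce=cv2.connectedComponentsWithStats(k.astype(np.uint8)); 
P=cloud(c)
for i in range(1,n):
    if st[i,4]>80:
        Q=P[l==i];T=(l==i)&(P[...,2]>.046)&(P[...,2]<.056)
        print(st[i],Q.min(0),Q.max(0))
        if T.sum()>20: print(cv2.minAreaRect(onz(c,np.argwhere(T)[:,::-1],.051)[:,:2].astype(np.float32)))
go([.5125,.168,.021],-13)
E
```

```text
time: 3.82
position: [0.5128, 0.1705, 0.0822]
tool_rot: [2.456, 1.956, 0.004]
ft_force: [0.8, 0.4, 0.5]
grip_width: 1.0
grip_force: 0.0
[307 197  17  53 796] [ 0.50398577  0.12822159 -0.00187518] [0.52978995 0.2446568  0.24410004]
((0.5125715732574463, 0.16910699009895325), (0.029994158074259758, 0.011159301735460758), 77.47338104248047)
shift mm [-2.7  0.3 61.1] turn deg [ 0.16 -0.03  0.11] | yaw now -12.89 t 3.88 pos [0.5126 0.1707 0.0821] F [-1.3 -0.2  0.2]
```

```bash
python3 -m handwheel '[[0.087,-0.001,0,0.03,0,0,0],[0.087,-0.001,0,0.02,0,0,0],[0.087,0,0,0.011,0,0,0],[0.087,0,0,0,0,0,0],[0.087,0,0,0,0,0,0],[0.04,0,0,0,0,0,0],[0.03,0,0,0,0,0,0],[0,0,0,0,0,0,0],[0,0,0,0,0,0,0],[0,0,0,0,0,0,0],[0,0,0,0,0,0,0],[0,0,0,0,0,0,0]]' 55; python3 -c "
from h import *
go([.5125,.168,.021],-13)"
```

```text
time: 5.38
position: [0.5109, 0.1691, 0.0195]
tool_rot: [2.455, 1.96, -0.0]
ft_force: [-0.1, -0.1, 0.4]
grip_width: 0.289
grip_force: 0.0
shift mm [-0.7  1.8 -1.5] turn deg [-0.    0.01  0.22] | yaw now -12.78 t 5.38 pos [0.5109 0.1691 0.0195] F [-0.1 -0.1  0.4]
```

```bash
python3 -m handwheel '[[0,0,0.001,-0.001,0,0,0],[0,0,0,0,0,0,0],[0,0,0,0,0,0,0],[0,0,0,0,0,0,0],[0,0,0,0,0,0,0],[0,0,0,0,0,0,0]]'; python3 -c "
from h import *
go([.5125,.168,.021],-13)"
```

```text
time: 6.12
position: [0.5122, 0.1689, 0.0207]
tool_rot: [2.455, 1.96, 0.001]
ft_force: [0.5, -0.4, 2.3]
grip_width: 0.135
grip_force: 55.0
shift mm [-0.8  0.4 -0.3] turn deg [ 0.03 -0.01  0.21] | yaw now -12.79 t 6.12 pos [0.5122 0.1689 0.0207] F [ 0.5 -0.4  2.3]
```

```bash
python3 -m handwheel '[[0,0,0,-0.015,0,0,0],[0,0,0,-0.03,0,0,0],[0,0,0,-0.045,0,0,0],[0,0,0,-0.04,0,0,0],[0,0,0,0,0,0,5.6],[0,0,0,0,0,0,0]]'; python3 -c "
from h import *
go([.4684,-.1518,.15],-18.4)"
```

```text
time: 6.88
position: [0.5116, 0.169, 0.1512]
tool_rot: [2.546, 1.839, 0.0]
ft_force: [-0.8, -0.4, -2.8]
grip_width: 0.135
grip_force: 55.0
shift mm [-318.1   59.7    1.3] turn deg [0.03 0.02 0.09] | yaw now -18.31 t 6.88 pos [0.5116 0.169  0.1512] F [-0.8 -0.4 -2.8]
```

```bash
python3 -m handwheel '[[0,-0.053,0.01,0,0,0,0],[0,-0.053,0.01,0,0,0,0],[0,-0.053,0.01,0,0,0,0],[0,-0.053,0.01,0,0,0,0],[0,-0.053,0.01,0,0,0,0],[0,-0.053,0.01,0,0,0,0],[0,0,0,0,0,0,0],[0,0,0,0,0,0,0],[0,0,0,0,0,0,0]]'; python3 -c "
from h import *
go([.4684,-.1518,.096],-18.4)
grab('wrist','w4');grab('scene','s4');grab('side','d4')
c=load('w4');cv2.imwrite('pics/w4c.png',cv2.resize(c['im'][100:340,200:440],None,fx=2,fy=2))"
```

```text
time: 8.0
position: [0.4687, -0.15, 0.1503]
tool_rot: [-2.544, -1.842, 0.0]
ft_force: [-0.7, 0.9, -1.6]
grip_width: 0.131
grip_force: 55.0
shift mm [-1.9  0.3 54.3] turn deg [-0.04 -0.03  0.22] | yaw now -18.18 t 8.0 pos [ 0.4687 -0.15    0.1503] F [-0.7  0.9 -1.6]
```

View pics/w4c.png

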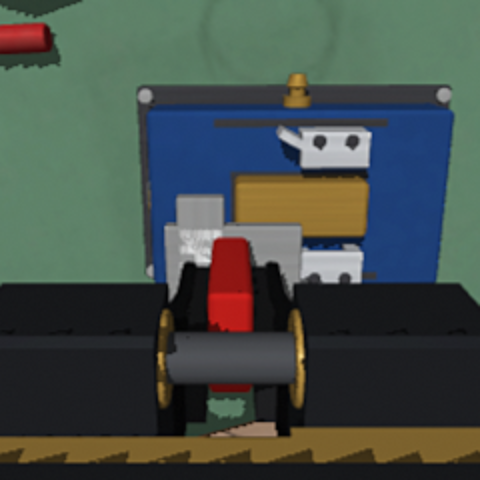

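The crop shows the keeper held level and square above the press, with its left ear at full-image about (300,203), its tongue edge near (330,212) and its far edge at column 350. The brass head and both lips are visible too.

```bash
python3 - <<'E'
from h import *
c=load('w4');P=cloud(c);H,S,V=cv2.split(cv2.cvtColor(c['im'],cv2.COLOR_BGR2HSV))
b=np.zeros(H.shape,bool);b[190:245,275:355]=1
k=b&(S<60)&(V>80)&(P[...,2]>.11)&(P[...,2]<.16)
print('plate z',np.percentile(P[k][:,2],[5,50,95]))
zt=.1365
t=np.radians(-18.4);O=np.array([.5007,-.1625]);A=np.array([[np.cos(t),np.sin(t)],[-np.sin(t),np.cos(t)]])
# plane tilt
Q=P[k];Lq=(Q[:,:2]-O)@A.T;M=np.c_[Lq,np.ones(len(Q))];print('tilt',np.linalg.lstsq(M,Q[:,2],rcond=None)[0][:2])
G=(onz(c,np.argwhere(k)[:,::-1],np.median(Q[:,2]))[:,:2]-O)@A.T*1e3
u,v=G.T;print('u',u.min(),u.max(),'v',v.min(),v.max())
for lo in np.arange(-58,-4,4):
    q=(u>=lo)&(u<lo+4)
    if q.any():print(lo,v[q].max().round(1),end='; ')
print()
# rear/front edge of ear & tongue far edge as function of v (rotation)
for lo in np.arange(0,30,3):
    q=(v>=lo)&(v<lo+3)
    if q.any():print(lo,u[q].min().round(1),u[q].max().round(1),end='; ')
print()
for nm,cond,box,z in(('brass',(H>12)&(H<30)&(S>90),(310,185,390,222),.056),('blue',(H>100)&(H<125)&(S>120),(270,150,430,240),.04)):
    x0,y0,x1,y1=box;k=np.zeros(H.shape,bool);k[y0:y1,x0:x1]=1;k&=cond&(abs(P[...,2]-z)<.005)
    G=(onz(c,np.argwhere(k)[:,::-1],z)[:,:2]-O)@A.T*1e3
    print(nm,G.min(0),G.max(0),np.percentile(G,1,0),np.percentile(G,99,0))
TC=A@(np.array([.4687,-.15])-O)*1e3;print('tcp',TC)
E
```

```text
plate z [0.13336506 0.13518643 0.13630476]
tilt [-0.01601555 -0.03915097]
u -55.87234625380438 -10.404801298325768 v -3.9573221054521177 29.449926980119248
-58 19.8; -54 29.4; -50 29.4; -46 29.4; -42 29.4; -38 29.4; -34 19.9; -30 19.9; -26 19.9; -22 19.9; -18 20.0; -14 20.0; 
0 -55.5 -10.7; 3 -55.4 -10.8; 6 -55.4 -10.9; 9 -55.3 -10.4; 12 -55.9 -10.4; 15 -55.8 -10.5; 18 -55.7 -10.7; 21 -51.7 -36.5; 24 -51.6 -36.5; 27 -51.5 -36.5; 
brass [-31.99852744 -12.02226351] [30.69470901 14.81469697] [-31.90864737 -11.96102216] [30.06167522 14.75691901]
blue [-74.75183874 -42.31219264] [73.45809229 46.5212489 ] [-73.56991557 -40.61313207] [72.39855986 46.2818613 ]
tcp [-34.30964533   1.76018096]
```

```bash
python3 -m handwheel '[[0,-0.0012,0,0.03,0,0,0],[0,0,0,0.025,0,0,0],[0,0,0,0.012,0,0,0],[0,0,0,0,0,0,0],[0,0,0,0,0,0,0],[0,0,0,0,0,0,0]]'; cat >> h.py <<'E'
def st():
    s=ctrl.get_state();t=np.radians(-18.4);O=np.array([.5007,-.1625]);A=np.array([[np.cos(t),np.sin(t)],[-np.sin(t),np.cos(t)]])
    p=A@(s['position'][:2]-O)*1e3;f=A@s['ft_force'][:2];R=Ro.from_rotvec(s['tool_rot']).as_matrix()
    print('t %.2f keeper x %.2f y %.2f tcp z %.2f | F x %.1f y %.1f z %.1f | yaw %.2f tilt %s M %s'%(s['time'],p[0]-10,p[1],s['position'][2]*1e3,f[0],f[1],s['ft_force'][2],np.degrees(np.arctan2(R[1,1],R[0,1])),np.degrees(R[:2,2]).round(2),np.round(s['torque'],2)))
E
python3 -c "
from h import *
st()"
```

```text
time: 8.9
position: [0.469, -0.1532, 0.0846]
tool_rot: [2.546, 1.837, 0.001]
ft_force: [0.6, 0.5, -1.5]
grip_width: 0.132
grip_force: 55.0
t 8.90 keeper x -43.01 y -1.18 tcp z 84.57 | F x 0.4 y 0.6 z -1.5 | yaw -18.38 tilt [ 0.1  -0.05] M [-0.01 -0.07  0.03]
```

```bash
python3 -m handwheel '[[0,0.0015,-0.0006,0,0,0,0],[0,0,0,0.004,0,0,0],[0,0,0,0,0,0,0],[0,0,0,0,0,0,0]]' |head -1; python3 - <<'E'
from h import *
st();grab('wrist','w5');st()
c=load('w5');P=cloud(c);H,S,V=cv2.split(cv2.cvtColor(c['im'],cv2.COLOR_BGR2HSV))
t=np.radians(-18.4);O=np.array([.5007,-.1625]);A=np.array([[np.cos(t),np.sin(t)],[-np.sin(t),np.cos(t)]])
s=ctrl.get_state();zt=s['position'][2]-.0207+.006
def f(nm,cond,box,z,tol):
    x0,y0,x1,y1=box;k=np.zeros(H.shape,bool);k[y0:y1,x0:x1]=1;k&=cond&(abs(P[...,2]-z)<tol)
    px=np.argwhere(k)[:,::-1]
    if len(px)==0: print(nm,'none');return
    G=(onz(c,px,z)[:,:2]-O)@A.T*1e3
    print(nm,len(px),np.median(P[k][:,2]),np.percentile(G,1,0).round(1),np.percentile(G,99,0).round(1))
f('plate',(S<60)&(V>60),(250,150,370,260),zt,.005)
f('brass',(H>12)&(H<30)&(S>90),(300,120,420,240),.056,.004)
f('blue',(H>100)&(H<125)&(S>120),(200,80,450,240),.04,.004)
cv2.imwrite('pics/w5c.png',cv2.resize(c['im'][80:320,200:440],None,fx=2,fy=2))
E
```

```text
time: 9.4
t 9.40 keeper x -44.50 y 0.31 tcp z 79.45 | F x 0.1 y 0.3 z -1.7 | yaw -18.38 tilt [-0.01  0.  ] M [ 0.01 -0.13 -0.07]
t 9.45 keeper x -44.43 y 0.30 tcp z 79.53 | F x 0.6 y -0.2 z -0.6 | yaw -18.38 tilt [-0. -0.] M [-0.04 -0.05 -0.03]
plate 1695 0.06432527942648336 [-55.6  -6.6] [-11.   28.1]
brass 1565 0.05545310379353213 [-8.7 -5.3] [30.  14.9]
blue 7635 0.03950829121186847 [-73.6 -11.6] [66.5 45.8]
```

View pics/w5c.png

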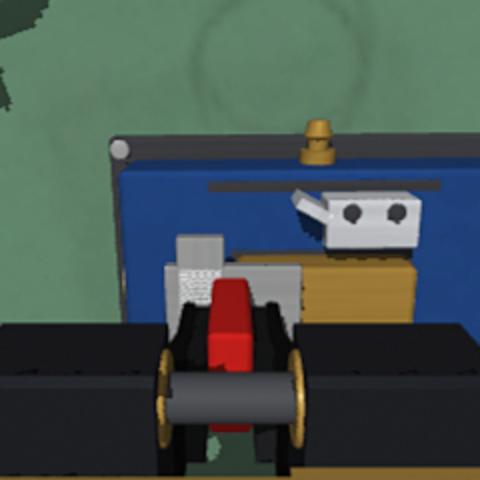

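The crop shows the keeper's left ear at full-image about (300,205) and its tongue over the near part of the brass head, well in front of the flares. Its centre is within 0.5 mm of the press axis, so I can press down.

```bash
python3 -m handwheel '[[0,0,0,0.006,0,0,0],[0,0,0,0.006,0,0,0],[0,0,0,0.003,0,0,0],[0,0,0,0,0,0,0],[0,0,0,0,0,0,0]]' |head -1; python3 -c "
from h import *
st()"
```

```text
time: 10.07
t 10.07 keeper x -43.73 y 0.30 tcp z 65.34 | F x -1.8 y 0.3 z 7.7 | yaw -18.38 tilt [ 0.06 -0.04] M [ 0.05  0.29 -0.07]
```

```bash
python3 -m handwheel '[[0,0,0,0.003,0,0,0],[0,0,0,0.0015,0,0,0],[0,0,0,0.001,0,0,0],[0,0,0,0,0,0,0],[0,0,0,0,0,0,0]]' |head -1; python3 -c "
from h import *
st()"
```

```text
time: 10.7
t 10.70 keeper x -43.54 y 0.31 tcp z 60.64 | F x -3.9 y -0.1 z 12.0 | yaw -18.38 tilt [ 0.06 -0.07] M [ 0.24  0.71 -0.04]
```

```bash
python3 -m handwheel '[[0,0,0,0.001,0,0,0],[0,0,0,0.0005,0,0,0],[0,0,0,0,0,0,0],[0,0,0,0,0,0,0]]' |head -1; python3 -c "
from h import *
st()"
```

```text
time: 11.2
t 11.20 keeper x -42.96 y 0.28 tcp z 60.60 | F x -6.4 y -0.7 z 22.0 | yaw -18.39 tilt [ 0.1  -0.11] M [0.45 1.45 0.05]
```

```bash
python3 -m handwheel '[[0,0,0.005,0,0,0,0],[0,0,0.007,0,0,0,0],[0,0,0.007,0,0,0,0],[0,0,0.006,0,0,0,0],[0,0,0,0,0,0,0],[0,0,0,0,0,0,0]]' |head -1; python3 -c "
from h import *
st()"
```

```text
time: 11.95
t 11.95 keeper x -16.95 y 0.48 tcp z 60.63 | F x -2.7 y -0.3 z 17.5 | yaw -18.38 tilt [ 0.23 -0.13] M [ 0.3   0.83 -0.01]
```

```bash
python3 -m handwheel '[[0,0,0.004,0.0002,0,0,0],[0,0,0.004,0,0,0,0],[0,0,0.004,0,0,0,0],[0,0,0,0,0,0,0],[0,0,0,0,0,0,0]]' |head -1; python3 -c "
from h import *
st()"
python3 -m handwheel '[[0,0,0.003,0,0,0,0],[0,0,0.003,0,0,0,0],[0,0,0.003,0,0,0,0],[0,0,0,0,0,0,0]]' |head -1; python3 -c "
from h import *
st()"
```

```text
time: 12.58
t 12.57 keeper x -5.32 y 0.53 tcp z 60.58 | F x -3.8 y 0.0 z 20.0 | yaw -18.38 tilt [ 0.19 -0.12] M [0.42 1.1  0.02]
time: 13.08
t 13.07 keeper x 3.50 y 0.51 tcp z 60.64 | F x -5.4 y -0.4 z 20.1 | yaw -18.39 tilt [ 0.16 -0.11] M [0.39 1.19 0.03]
```

```bash
python3 -m handwheel '[[0,0,0.003,0,0,0,0],[0,0,0.003,0,0,0,0],[0,0,0.0015,0,0,0,0],[0,0,0,0,0,0,0],[0,0,0,0,0,0,0]]' |head -1; python3 -c "
from h import *
st()"
python3 -m handwheel '[[0,0,0.001,0,0,0,0],[0,0,0,0,0,0,0],[0,0,0,0,0,0,0]]' |head -1; python3 -c "
from h import *
st()"
```

```text
time: 13.7
t 13.70 keeper x 10.72 y 0.56 tcp z 60.61 | F x -5.9 y -0.7 z 20.6 | yaw -18.38 tilt [ 0.14 -0.1 ] M [0.47 1.27 0.04]
time: 14.08
t 14.07 keeper x 11.56 y 0.54 tcp z 60.62 | F x -5.8 y 0.8 z 20.4 | yaw -18.38 tilt [ 0.13 -0.1 ] M [0.49 1.33 0.01]
```

```bash
s(){ python3 -c "
from h import *
st()"; }
python3 -m handwheel '[[0,0,0.001,0,0,0,0],[0,0,0,0,0,0,0],[0,0,0,0,0,0,0]]' |head -1; s
python3 -m handwheel '[[0,0,0.0007,0,0,0,0],[0,0,0,0,0,0,0],[0,0,0,0,0,0,0]]' |head -1; s
python3 -m handwheel '[[0,0,0.0007,0,0,0,0],[0,0,0,0,0,0,0],[0,0,0,0,0,0,0]]' |head -1; s
```

```text
time: 14.45
t 14.45 keeper x 12.55 y 0.55 tcp z 60.60 | F x -6.0 y 0.1 z 20.1 | yaw -18.38 tilt [ 0.12 -0.1 ] M [0.47 1.3  0.01]
time: 14.82
t 14.82 keeper x 13.21 y 0.56 tcp z 60.60 | F x -5.8 y -0.3 z 21.4 | yaw -18.38 tilt [ 0.12 -0.1 ] M [0.48 1.33 0.01]
time: 15.2
t 15.20 keeper x 13.90 y 0.57 tcp z 60.59 | F x -6.3 y 0.8 z 20.7 | yaw -18.38 tilt [ 0.12 -0.1 ] M [ 0.42  1.39 -0.01]
```

```bash
s(){ python3 -c "
from h import *
st()"; }
python3 -m handwheel '[[0,0,0.0005,0,0,0,0],[0,0,0,0,0,0,0],[0,0,0,0,0,0,0]]' |head -1; s
python3 -m handwheel '[[0,0,0.0005,0,0,0,0],[0,0,0,0,0,0,0],[0,0,0,0,0,0,0]]' |head -1; s
```

```text
time: 15.58
t 15.57 keeper x 14.39 y 0.57 tcp z 60.62 | F x -6.4 y 0.6 z 21.3 | yaw -18.38 tilt [ 0.12 -0.1 ] M [ 0.44  1.39 -0.01]
time: 15.95
t 15.95 keeper x 14.87 y 0.55 tcp z 60.60 | F x -6.8 y -0.7 z 21.1 | yaw -18.38 tilt [ 0.12 -0.1 ] M [0.43 1.4  0.06]
```

```bash
s(){ python3 -c "
from h import *
st()"; }
python3 -m handwheel '[[0,0,0.0005,0,0,0,0],[0,0,0,0,0,0,0],[0,0,0,0,0,0,0]]' |head -1; s
python3 -m handwheel '[[0,0,0.0005,0,0,0,0],[0,0,0,0,0,0,0],[0,0,0,0,0,0,0]]' |head -1; s
```

```text
time: 16.32
t 16.32 keeper x 14.98 y 0.54 tcp z 60.62 | F x -7.7 y 0.1 z 21.8 | yaw -18.38 tilt [ 0.07 -0.09] M [0.58 1.64 0.04]
time: 16.7
t 16.70 keeper x 15.06 y 0.59 tcp z 60.62 | F x -8.2 y -0.8 z 23.3 | yaw -18.37 tilt [ 0.02 -0.08] M [0.59 1.85 0.01]
```

Contact was felt at x ≈ 15.0 mm with about 2 N on the stops, which matches the seen setting. I'll ease the load a little and then release.

```bash
s(){ python3 -c "
from h import *
st()"; }
python3 -m handwheel '[[0,0,-0.0006,-0.0007,0,0,0],[0,0,0,0,0,0,0],[0,0,0,0,0,0,0]]' |head -1; s
python3 -m handwheel '[[0.04,0,0,0,0,0,0],[0.04,0,0,0,0,0,0],[0.04,0,0,0,0,0,0],[0.04,0,0,0,0,0,0],[0.04,0,0,0,0,0,0],[0.04,0,0,0,0,0,0]]'; s
```

```text
time: 17.08
t 17.07 keeper x 15.01 y 0.59 tcp z 60.63 | F x -5.1 y 0.3 z 17.3 | yaw -18.37 tilt [ 0.1  -0.08] M [0.37 1.1  0.02]
time: 17.82
position: [0.5234, -0.1697, 0.0579]
tool_rot: [-2.548, -1.838, 0.0]
ft_force: [-0.2, 0.3, -0.3]
grip_width: 0.458
grip_force: 0.0
t 17.82 keeper x 13.81 y 0.31 tcp z 57.94 | F x -0.3 y 0.2 z -0.3 | yaw -18.38 tilt [-0.01 -0.  ] M [ 0.04 -0.06 -0.  ]
```

```bash
python3 -m handwheel '[[0.045,0,0,-0.02,0,0,0],[0.045,0,0,-0.035,0,0,0],[0.045,0,0,-0.04,0,0,0],[0.045,-0.04,0,0,0,0,0],[0.045,-0.03,0,0,0,0,0],[0.045,0,0,0,0,0,0],[0.045,0,0,0,0,0,0]]' |head -2; python3 - <<'E'
from h import *
st();grab('wrist','w6');grab('side','d6');c=load('w6');P=cloud(c);H,S,V=cv2.split(cv2.cvtColor(c['im'],cv2.COLOR_BGR2HSV))
cv2.imwrite('pics/w6c.png',cv2.resize(c['im'][50:250,200:440],None,fx=3,fy=3))
t=np.radians(-18.4);O=np.array([.5007,-.1625]);A=np.array([[np.cos(t),np.sin(t)],[-np.sin(t),np.cos(t)]])
L=(P[...,:2]-O)@A.T*1e3; Z=P[...,2]*1e3
m=(c['d']>0)&(L[...,0]>28)&(L[...,0]<46)&(abs(L[...,1])<15)
print('tongue top z',np.percentile(Z[m],[5,50,95]),'expect 51.5 ')
m=(c['d']>0)&(abs(L[...,1])<15)&(L[...,0]>5)&(L[...,0]<15);print('behind grip',np.percentile(Z[m],[5,50,95]))
m=(c['d']>0)&(abs(L[...,1])<12)&(L[...,0]>-28)&(L[...,0]<-2);print('head z',np.percentile(Z[m],[5,50,95]))
for y0 in(25,-36):
    m=(c['d']>0)&(L[...,1]>y0)&(L[...,1]<y0+11)&(Z>53)&(Z<61)&(S<70)&(V>130);G=(onz(c,np.argwhere(m)[:,::-1],.0565)[:,:2]-O)@A.T*1e3;print('rail',G[:,0].min(),G[:,0].max())
r=((H<8)|(H>172))&(S>150)&(abs(L[...,1])<25)&(abs(L[...,0]-25)<20)&(Z>85);
if r.any():
    print('grip',np.median(Z[r]),cv2.minAreaRect(((onz(c,np.argwhere(r)[:,::-1],.0965)[:,:2]-O)@A.T*1e3).astype(np.float32)))
E
```

```text
time: 18.7
position: [0.5017, -0.2352, 0.153]
t 18.70 keeper x 13.88 y -68.68 tcp z 152.98 | F x -0.0 y -0.3 z -0.2 | yaw -18.35 tilt [0.01 0.04] M [-0.02 -0.13  0.01]
tongue top z [50.21614934 51.42000945 96.47397768] expect 51.5 
behind grip [49.96003086 51.23903564 52.32449455]
head z [43.99189575 45.14028083 46.29596571]
rail -11.526411901126536 29.466939360195255
rail -10.719467824589817 24.339869886269284
grip 96.00818376303297 ((-59.929115295410156, 31.543624877929688), (29.8934326171875, 201.7654266357422), 69.36861419677734)
```

View pics/w6c.png

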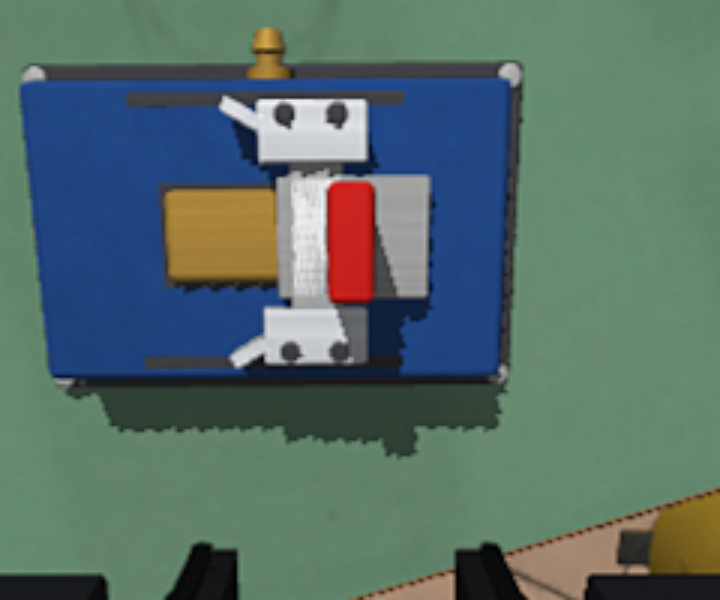

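The crop shows the keeper seated under both lips, tongue to the right and the brass head held down. The plate top is level at 51.4 mm (51.5 expected when trapped), the head is at 45.1 mm, and the rails start at about −11 mm as before. The robot is clear, so I'm handing in.

```bash
python3 -c "
from bench import ctrl
print(ctrl.close_job())"
```

```text
the job is handed in; nothing more can be done
None
```

The job is handed in: after release, the keeper measured seated in the pocket with the plunger trapped under it, the retainer showed no measurable shift, and the arm was clear at about 19 s with no more than about 25 N put on the press.

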